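Fit the heads on two bench mixers

ROBOT

A 7-joint arm with a two-finger parallel gripper is mounted at the origin on the work surface. World frame = base frame: x ahead of the robot, y to its left, z up, the work surface at z = 0. Lengths are in m, angles in rad, forces in N, time in s.
With the tool pointing down it reaches from about 0.425 to 0.875 m from the base axis. Payload 9.9 kg.
Tool frame: the origin (TCP) lies at the very end of the fingers, on their centre line; the grasp point (between the pads) lies 19 mm behind it (robot.grip_depth is the distance from the TCP to the grasp point, in m); z points along the fingers, y is the line along which they close (so a half turn about z gives the same grasp; the last joint's range is limited). The gripper opens to 85 mm and grips with 20 to 120 N. Pads are 22 mm wide; open, the fingers measure 114 mm over their backs; the gripper's body (76 mm by 85 mm) begins 54 mm behind the grasp point. The pads swing forward as they close: fully open they stand 13 mm farther back than shut.
Start: joints at [1.191, 0.576, 0.025, 1.437, -0.015, 1.129, -0.057], TCP at [0.197, -0.646, 0.231] pointing down, gripper open.
Joint ranges: [-2.76, 2.76], [-0.34, 2.15], [-1.52, 1.57], [0.19, 2.46], [-1.09, 4.23], [0.17, 1.99], [-2.82, 2.82]. Speed limits (rad/s): [2.22, 2.22, 3.01, 3.01, 3.14, 3.14, 3.14].

INTERFACE

Orientations are given as [roll, pitch, yaw] about the fixed x, y, z axes, in that order (R = Rz(yaw) Ry(pitch) Rx(roll)).
In Python, from rig import readout, grab_frame, robot, finder gives the robot as it stands.
- The arm moves only by the tool apply_moves, never from a script. Its argument "plan" is a list that holds one entry, the list of rows, each a list of 7 numbers: the shift along the tool's x, y, z in units of 150 mm (1.0 is 150 mm), then the turn, a rotation vector about the tool's x, y, z in units of 0.5 rad (1.0 is 0.5 rad), then the opening, from -1 (shut) to 1 (fully open), so that 0 is half open. In form: [[[dx, dy, dz, ax, ay, az, grip], ...]]. A call has 1 to 10 rows; each row shifts and turns the commanded pose from where the row before left it, along the tool's axes as they then stand; what a row does not reach is not made up. A row lasts 1/8 s, in which the tool goes at most 62.5 mm and 10.7 degrees, less where a joint would pass 70% of its speed; a pose out of reach is approached as far as the arm can. A call with a number of a shift or a turn outside -1 to 1 is refused whole. A call with a gripper value outside its range is refused whole. The fingers move at their own pace and stop on an object; the grip force is fixed at half the most. Time passes only in rows, so rows that do not move let the fingers close. It gives the time, the measured TCP pose, the force, the opening and the grip force at its end, in the units of the state.
- readout.sense(): the state, without advancing time (a new reading comes with each control period).
- grab_frame(name): name is "scene" or "side" or "wrist"; returns a dict with "pixels" (400x640x3 uint8, blue, green, red), "mtx" (3x3 intrinsics, pixels), "world_from_camera" (4x4, takes a point from camera to world coordinates); the wrist camera has in their place "mount" (4x4, takes a point from camera to tool coordinates, whose origin is the TCP and whose axes are the flange's). Camera axes: x right, y down, z forward; pixel columns grow to the right and rows downward; lengths in m; the calibration is good to about 2 mm. A picture is of the moment at which its call begins: read the wrist's pose just before it. There is no depth.
- robot.close_job(): hands the job in; it is judged then, once.
Trained networks look in a picture, given as the dict that the camera call returned (one of the last four; its "shot" number tells which), for a name from the list of things; names that differ only in an ending like _2 or _b are one class to them, and where a whole thing is asked for, a point or a joint stands for the part that bears it (a point fixed in the world has none). Each returns a list of dicts, best first, with "p" (0 to 1); they miss things now and then, are a little off and sometimes report something else, mostly with a low value. They report only what shows in the picture. A call takes as long as a camera call. They do not tell look-alikes from the thing itself.
- finder.masks_of(picture, name): "region" (400x640 bool, what is visible of it) and "bbox" ([left, top, right, bottom] in pixels, round what is visible of it).
The state is a dict: "clock": time; "q": joint angles; "joint_vel": joint speeds; "joint_torque": joint torques, N m; "tool_pos": TCP position; "orientation": TCP orientation; "contact_force": force on the tool from outside, world axes, zero at the start; "ft_torque": the same for the moment, N m; "width": finger opening in m; "grip_force": force on a finger pad.
Only numpy, scipy, OpenCV 4.12 (cv2) and the standard library are available. Lean on these libraries where they do the work, as an engineer would, in place of code of your own. Each camera call takes 0.05 s, during which the arm holds its last target. There are 200 camera calls.

TASK

Fit out the two bench mixers with the loose parts lying between them. On the mixer with the round deck and tall spindle thread the round plate first, then the small spacer ring, then the tube carousel; on the mixer with the square deck and short spindle thread the square plate and then the wing nut. Every part must end lying flat and right way up, fully down on the deck or on the part below it; do not disturb the screwdriver, the jar or the carton.

Things in the scene. Friction and masses are not known exactly. Their poses are not given: they have to be found in the camera images.
- round_seat (a point): Mixer with a blue ROUND deck, 100 mm across, and the taller upright steel spindle: 12 mm thick, 46 mm high above the deck, its top 5 mm tapered to 6 mm. The mixer is a fixed grey case, 130 x 130 mm, its top deck 90 mm above the counter; it does not move. The point is the foot of the spindle in the middle of the deck's top surface; z is up along the spindle.
- square_seat (a point): Mixer with a blue SQUARE deck, 96 x 96 mm, and the shorter upright steel spindle: 12 mm thick, 24 mm high above the deck, its top 5 mm tapered to 6 mm. The mixer is a fixed grey case, 130 x 130 mm, its top deck 90 mm above the counter; it does not move. The point is the foot of the spindle in the middle of the deck's top surface; z is up along the spindle.
- round_plate_mid (a point): Round plate: plain aluminium disc, 56 mm across, 16 mm high. A 20 mm hole runs right through it from top to bottom. Loose, lying flat on the counter at the start. The point is its centre, on the hole's axis and half-way up; z is up.
- spacer_mid (a point): Spacer ring: small grey plastic ring, 36 mm across, 18 mm high. A 20 mm hole runs right through it from top to bottom. Loose, lying flat on the counter at the start. The point is its centre, on the hole's axis and half-way up; z is up.
- carousel_mid (a point): Tube carousel: round grey plastic block, 58 mm across, 26 mm high, with eight small dark tube bores (11 mm) around its top face; the top face with the bores stays up. A 20 mm hole runs right through it from top to bottom. Loose, lying flat on the counter at the start. The point is its centre, on the hole's axis and half-way up; z is up.
- square_plate_mid (a point): Square plate: aluminium, 52 x 52 mm, 16 mm high; x and y run square to its sides. A 20 mm hole runs right through it from top to bottom. Loose, lying flat on the counter at the start. The point is its centre, on the hole's axis and half-way up; z is up.
- wing_nut_mid (a point): Wing nut: black plastic round hub, 32 mm across, 28 mm high, with two straight wings 9 mm thick that reach 32 mm from the centre along its own +x and -x, from 4 to 26 mm above its underside; the hub's sides at +y and -y are free to grip. A 20 mm hole runs right through it from top to bottom. Loose, lying flat on the counter at the start. The point is its centre, on the hole's axis and half-way up; z is up.
- screwdriver: Bystander: screwdriver, 180 mm long, lying on the counter beyond the work, its shaft along its own x. The origin is on its underside, midway along it.
- jar: Bystander: closed jar, 60 mm across, 70 mm high, standing on the counter. The origin is the centre of its underside.
- carton: Bystander: small closed cardboard box, 60 (x) x 90 (y) x 50 mm high. The origin is the centre of its underside.
There are look-alikes about, which are no part of the job. What is shaped like the part that bears carousel_mid but pink is not meant.

How it is judged:
At the end, for the whole second after the job is handed in: Round deck, upward: round plate, spacer, carousel; square deck: square plate, wing nut. Each part's centre within 8 mm of the spindle's axis and within 4 mm of its height in the fully closed stack, upright within 0.1 rad, at rest (under 0.02 m/s) (horizontal distance between each of round_plate_mid, spacer_mid, carousel_mid and round_seat below 0.008 m and z of round_plate_mid in the frame of round_seat between 0.004 and 0.012 m and angle between each of round_plate_mid, spacer_mid, carousel_mid, square_plate_mid, wing_nut_mid's own z axis and vertical below 0.1 rad and linear speed of each of round_plate, spacer, carousel, square_plate, wing_nut below 0.02 m/s and z of spacer_mid in the frame of round_seat between 0.021 and 0.029 m and z of carousel_mid in the frame of round_seat between 0.043 and 0.051 m and horizontal distance between each of square_plate_mid, wing_nut_mid and square_seat below 0.008 m and z of square_plate_mid in the frame of square_seat between 0.004 and 0.012 m and z of wing_nut_mid in the frame of square_seat between 0.026 and 0.034 m); the robot touches nothing.
It fails at once if the screwdriver is moved by more than 20 mm (distance of screwdriver from where it was at the start of the episode above 0.02 m).
It fails at once if the jar is moved by more than 20 mm (distance of jar from where it was at the start of the episode above 0.02 m).
It fails at once if the carton is moved by more than 20 mm (distance of carton from where it was at the start of the episode above 0.02 m).
It also fails if it takes over 125 s, if anything falls off the work surface, if the arm or the gripper's body presses on something with over 40 N, if the wrist force passes 120 N, or if a joint passes its speed limit or range.

## Working session

There is one attempt and no reset: what is moved stays moved. The work goes in short steps, Python scripts to look and compute and a tool call to move; the robot and the scene stay as the last step left them, time stands still between calls to the robot, and variables do not carry over. Pictures are saved under pics/ and viewed, at most 18 in all, crops included, and the job is handed in when it is done.

Besides the shell and the picture viewer there is one more tool, called after ">>>" in YAML: its name, and indented under it one key for each argument. apply_moves: Moves the arm, as the interface text tells. Shifts and turns lie within -1 to 1; 1 stands for 150 mm of shift or 0.5 rad of turn. Its arguments: {"type":"object","properties":{"plan":{"type":"array"}},"required":["plan"]}

```bash
ls; mkdir -p pics
cat > h.py <<'E'
import numpy as np, cv2
from rig import readout, grab_frame, robot, finder
E
python3 - <<'E'
from h import *
s=readout.sense(); print({k:np.round(v,3) for k,v in s.items()})
for n in ("scene","side","wrist"):
    p=grab_frame(n); cv2.imwrite(f"pics/{n}0.png",p["pixels"])
    print(n,np.round(p["mtx"],1).tolist(),np.round(p.get("world_from_camera",p.get("mount")),3).tolist())
    if n!="wrist":
        for k in ["round_seat","square_seat","round_plate_mid","spacer_mid","carousel_mid","square_plate_mid","wing_nut_mid","screwdriver","jar","carton"]:
            try:
                print(k,[(round(d["p"],2),np.round(d["bbox"]).tolist()) for d in finder.masks_of(p,k)[:3]])
            except Exception as e: print(k,e)
E
```

```text
pics
{'clock': np.float64(0.0), 'q': array([ 1.191,  0.577,  0.025,  1.438, -0.015,  1.129, -0.057]), 'joint_vel': array([ 0.   , -0.002, -0.   , -0.001, -0.   ,  0.   , -0.   ]), 'joint_torque': array([-0.0000e+00, -7.6575e+01,  2.2500e+00, -2.8596e+01,  1.5000e-02,
        1.3000e-02,  0.0000e+00]), 'tool_pos': array([ 0.197, -0.645,  0.23 ]), 'orientation': array([-3.14 ,  0.   ,  0.296]), 'contact_force': array([0.423, 0.371, 0.252]), 'ft_torque': array([0.044, 0.054, 0.   ]), 'grip_force': np.float64(0.0), 'width': np.float64(0.085)}
scene [[513.6, 0.0, 325.3], [0.0, 513.6, 204.3], [0.0, 0.0, 1.0]] [[0.891, 0.401, -0.212, 0.861], [0.454, -0.785, 0.422, -0.532], [0.003, -0.472, -0.881, 1.15], [0.0, 0.0, 0.0, 1.0]]
round_seat [(0.66, [171.0, 255.0, 256.0, 342.0])]
square_seat [(0.66, [328.0, 58.0, 395.0, 123.0])]
round_plate_mid [(0.69, [335.0, 167.0, 353.0, 187.0])]
spacer_mid []
carousel_mid [(0.94, [284.0, 146.0, 310.0, 167.0]), (0.66, [304.0, 114.0, 320.0, 136.0])]
square_plate_mid [(0.82, [286.0, 182.0, 314.0, 208.0])]
wing_nut_mid [(0.68, [295.0, 242.0, 306.0, 265.0])]
screw
[... 376 characters left out ...]
eat [(0.79, [172.0, 292.0, 280.0, 398.0])]
round_plate_mid [(0.59, [273.0, 247.0, 299.0, 263.0])]
spacer_mid [(0.52, [387.0, 216.0, 403.0, 234.0])]
carousel_mid [(0.95, [294.0, 308.0, 330.0, 338.0]), (0.68, [325.0, 269.0, 354.0, 294.0])]
square_plate_mid [(0.91, [326.0, 231.0, 358.0, 258.0])]
wing_nut_mid [(0.45, [342.0, 188.0, 355.0, 206.0])]
screwdriver [(0.76, [236.0, 186.0, 271.0, 198.0])]
jar [(0.86, [310.0, 139.0, 332.0, 174.0])]
carton [(0.97, [182.0, 223.0, 235.0, 270.0]), (0.48, [312.0, 142.0, 331.0, 172.0])]
wrist [[301.0, 0.0, 318.7], [0.0, 301.0, 201.5], [0.0, 0.0, 1.0]] [[-0.0, -0.961, -0.277, 0.071], [1.0, -0.0, -0.001, -0.0], [0.0, -0.277, 0.961, -0.141], [0.0, 0.0, 0.0, 1.0]]
```

Run:
```python
import cv2
a=cv2.imread("pics/scene0.png")[40:360,150:450]; b=cv2.imread("pics/side0.png")[120:400,150:480]
cv2.imwrite("pics/a0.png",cv2.resize(a,None,fx=1.87,fy=1.87,interpolation=cv2.INTER_CUBIC)); cv2.imwrite("pics/b0.png",cv2.resize(b,None,fx=2.1,fy=2.1,interpolation=cv2.INTER_CUBIC))
```

```text
(no output)
```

View pics/a0.png

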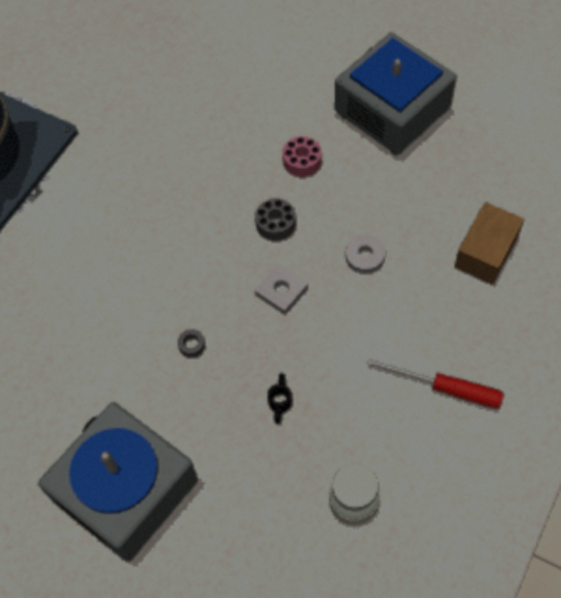

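View pics/b0.png

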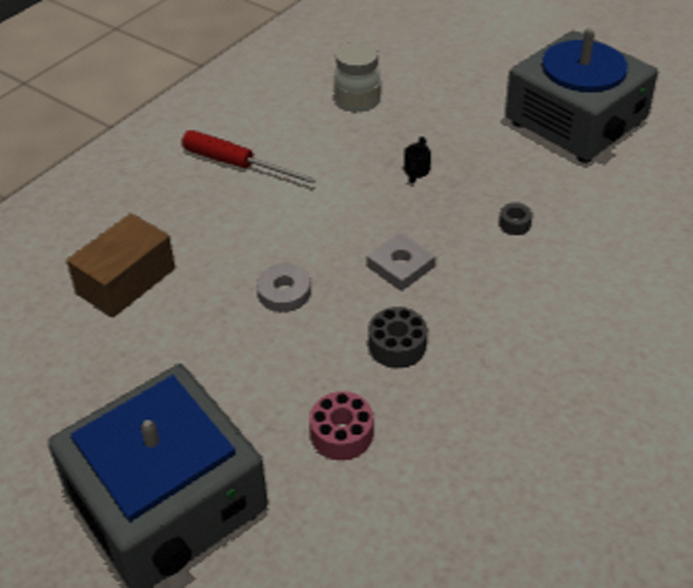

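The views show the parts on the counter between the mixers, with the pink carousel as the decoy. I'll triangulate the hole centres and spindle tips that I read from them.

```bash
cat >> h.py <<'E'
def P(p,wfc=None):
    T=p["world_from_camera"] if wfc is None else wfc
    return p["mtx"],np.array(T)
def ray(K,T,uv):
    d=T[:3,:3]@np.linalg.solve(K,[uv[0],uv[1],1.]); return T[:3,3],d/np.linalg.norm(d)
def tri(rays):
    A=sum(np.eye(3)-np.outer(d,d) for o,d in rays); b=sum((np.eye(3)-np.outer(d,d))@o for o,d in rays)
    X=np.linalg.solve(A,b); return X,[np.linalg.norm(np.cross(X-o,d))*1000 for o,d in rays]
def onplane(r,z):
    o,d=r; return o+d*(z-o[2])/d[2]
def proj(K,T,X):
    c=np.linalg.inv(T)@np.append(X,1); u=K@c[:3]; return u[:2]/u[2]
def tcpT(s):
    from scipy.spatial.transform import Rotation as R
    T=np.eye(4); T[:3,:3]=R.from_euler('xyz',s["orientation"]).as_matrix(); T[:3,3]=s["tool_pos"]; return T
def wrist():
    s=readout.sense(); p=grab_frame("wrist"); return s,p,tcpT(s)@np.array(p["mount"])
E
python3 - <<'E'
from h import *
a=grab_frame("scene");b=grab_frame("side")
H=dict(rp=(366,250,285,282,.016),sq=(282,286,401,256,.016),car=(275,216,398,329,.026),sp=(191,342,515,213,.018),wn=(280,398,417,155,.028),
 rt=(106,457,588,33,.136),st=(397,61,149,423,.114))
for k,(x,y,u,v,z) in H.items():
    r1=ray(*P(a),(x/1.87+150,y/1.87+40)); r2=ray(*P(b),(u/2.1+150,v/2.1+120))
    X,e=tri([r1,r2]); print(k,np.round(X,3),np.round(e,1),"onplane",onplane(r1,z).round(3)[:2],onplane(r2,z).round(3)[:2])
for nm,(x,y) in dict(wA=(282,377),wB=(278,420),q1=(256,291),q2=(279,269),q3=(308,289),q4=(285,311)).items():
    print(nm,onplane(ray(*P(a),(x/1.87+150,y/1.87+40)),.02 if nm[0]=='w' else .016).round(3))
for nm,(x,y) in dict(wA=(423,141),wB=(411,181),q1=(367,263),q2=(401,236),q3=(436,262),q4=(402,287)).items():
    print(nm,onplane(ray(*P(b),(x/2.1+150,y/2.1+120)),.02 if nm[0]=='w' else .016).round(3))
for nm,(x,y,z) in dict(jar=(355,505,.0),cart=(490,225,.05),pink=(302,152,.026),cook=(75,130,.0)).items(): print(nm,onplane(ray(*P(a),(x/1.87+150,y/1.87+40)),z).round(3))
E
```

```text
rp [0.593 0.113 0.016] [2.2 2.2] onplane [0.594 0.115] [0.591 0.112]
sq [0.517 0.011 0.015] [1.2 1.2] onplane [0.518 0.011] [0.515 0.012]
car [0.457 0.103 0.023] [0.8 0.8] onplane [0.459 0.101] [0.455 0.104]
sp [ 0.451 -0.117  0.015] [0.2 0.2] onplane [ 0.452 -0.118] [ 0.449 -0.115]
wn [ 0.594 -0.136  0.019] [0.6 0.6] onplane [ 0.596 -0.138] [ 0.587 -0.126]
rt [ 0.482 -0.324  0.13 ] [0.2 0.2] onplane [ 0.484 -0.326] [ 0.478 -0.315]
st [0.518 0.362 0.113] [1.3 1.3] onplane [0.519 0.362] [0.516 0.362]
wA [ 0.583 -0.109  0.02 ]
wB [ 0.606 -0.163  0.02 ]
q1 [ 0.49  -0.011  0.016]
q2 [0.502 0.033 0.016]
q3 [0.551 0.023 0.016]
q4 [ 0.54  -0.021  0.016]
wA [ 0.601 -0.161  0.02 ]
wB [ 0.572 -0.092  0.02 ]
q1 [0.538 0.041 0.016]
q2 [ 0.532 -0.013  0.016]
q3 [ 0.48  -0.002  0.016]
q4 [0.489 0.048 0.016]
jar [ 0.738 -0.211  0.   ]
cart [0.735 0.208 0.05 ]
pink [0.441 0.217 0.026]
cook [0.108 0.115 0.   ]
```

>>> apply_moves:
  plan:
    - [[0.27,-0.166,0,0,0,0,1],[0.27,-0.166,0,0,0,0,1],[0.27,-0.166,0,0,0,0,1],[0.27,-0.166,0,0,0,0,1],[0.27,-0.166,0,0,0,0,1],[0.27,-0.166,0,0,0,0,1],[0.27,-0.166,0,0,0,0,1],[0.27,-0.166,0,0,0,0,1],[0.27,-0.166,0,0,0,0,1],[0,0,0,0,0,0,1]]

```text
clock: 2.5
tool_pos: [0.4833, -0.321, 0.2313]
orientation: [-3.14, -0.002, 0.303]
contact_force: [-1.5, -0.1, 0.0]
width: 0.0854
grip_force: 0.0
```

```bash
cat >> h.py <<'E'
def go(x,y,z,yaw=None,s=None,maxs=.38,maxt=.34):
    """print the shift/turn from the measured pose: turn first, then shift"""
    s=s or readout.sense(); T=tcpT(s); y0=s["orientation"][2]; yaw=y0 if yaw is None else yaw
    dyaw=(yaw-y0+np.pi)%(2*np.pi)-np.pi
    R=np.array([[np.cos(yaw),np.sin(yaw),0],[np.sin(yaw),-np.cos(yaw),0],[0,0,-1.]])
    d=R.T@(np.array([x,y,z])-s["tool_pos"])/.15; t=-dyaw/.5
    n=max(1,int(np.ceil(np.linalg.norm(d)/maxs))); m=int(np.ceil(abs(t)/maxt-1e-3))
    print("turn tot %.3f: %d x az %.3f | shift tot %s: %d x %s"%(t,m,t/max(m,1),d.round(3),n,(d/n).round(3)))
E
python3 - <<'E'
from h import *
s,p,T=wrist(); cv2.imwrite("pics/w1.png",p["pixels"]); print(s["tool_pos"].round(4),s["orientation"].round(3),s["q"].round(2))
for k,X in dict(rt=(.482,-.324,.132),foot=(.482,-.324,.09),sp=(.451,-.117,.018),wn=(.594,-.136,.028)).items(): print(k,proj(p["mtx"],T,np.array(X)).round(0))
go(.52,-.0,.2,np.pi/2)
E
```

```text
[ 0.4833 -0.321   0.2313] [-3.14e+00 -2.00e-03  3.03e-01] [ 0.53  0.43 -0.03  1.7   0.01  1.01 -0.78]
rt [322. 206.]
foot [322. 193.]
sp [145. 151.]
wn [178.  23.]
turn tot -2.542: 8 x az -0.318 | shift tot [2.156 0.258 0.209]: 6 x [0.359 0.043 0.035]
```

View pics/w1.png

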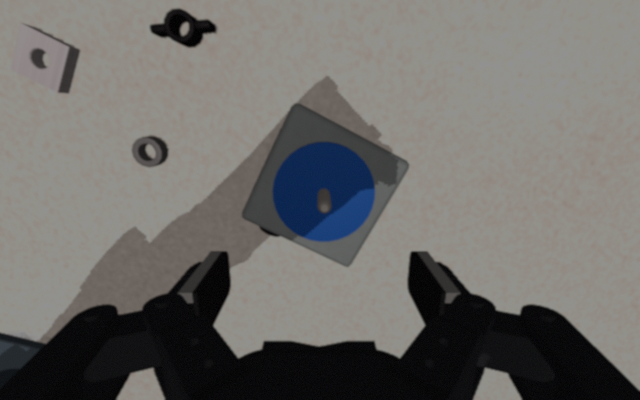

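```bash
cat >> h.py <<'E'
def blue(p):
    h=cv2.cvtColor(p["pixels"],cv2.COLOR_BGR2HSV); m=cv2.inRange(h,(105,140,30),(130,255,255))
    n,l,st,c=cv2.connectedComponentsWithStats(m); out=[]
    for i in range(1,n):
        if st[i,4]>300: out.append(cv2.findContours((l==i).astype(np.uint8),0,1)[0][0])
    return out
def boxc(c): # intersection of diagonals / ellipse centre of the hull
    return cv2.fitEllipse(cv2.convexHull(c))[0]
E
python3 - <<'E'
from h import *
s,p,T=wrist()
for z in (0,-.006,-.013): print(z,[proj(p["mtx"],np.array(p["mount"]),np.array([x,y,z])).round(0).tolist() for x in(-.011,.011) for y in (-.0425,.0425)])
cs=[(n,boxc(c),cv2.contourArea(c)) for n,q in(("w",p),) for c in blue(q)]
print(cs)
R=[ray(p["mtx"],T,cs[0][1])]; print(onplane(R[0],.09).round(4))
for n in("scene","side"):
    q=grab_frame(n)
    for c in blue(q):
        e=boxc(c); r=ray(*P(q),e); print(n,np.round(e,1),cv2.contourArea(c),onplane(r,.09).round(4))
E
```

```text
0 [[238.0, 276.0], [400.0, 276.0], [235.0, 238.0], [403.0, 238.0]]
-0.006 [[235.0, 283.0], [403.0, 282.0], [232.0, 242.0], [406.0, 242.0]]
-0.013 [[231.0, 290.0], [407.0, 290.0], [227.0, 249.0], [411.0, 249.0]]
[('w', (321.2862854003906, 188.41477966308594), 7731.5)]
[ 0.4844 -0.3248  0.09  ]
scene [361.9  79.1] 947.0 [0.52   0.3611 0.09  ]
scene [210.3 291.2] 1547.0 [ 0.4821 -0.3257  0.09  ]
side [427.9 150.9] 665.5 [ 0.4786 -0.3175  0.09  ]
side [219.8 333.5] 2815.0 [0.5152 0.3701 0.09  ]
```

```bash
cat >> h.py <<'E'
def go2(x,y,z,yaw=None,n=None,s=None):
    """n equal rows [dx,dy,dz,0,0,az] taking the tool (pointing down) to the pose"""
    s=s or readout.sense(); y0=s["orientation"][2]; yaw=y0 if yaw is None else yaw
    dy=(yaw-y0+np.pi)%(2*np.pi)-np.pi; D=np.array([x,y,z])-s["tool_pos"]
    n=n or max(1,int(np.ceil(max(np.linalg.norm(D)/.054,abs(dy)/.165))))
    S=np.zeros((3,3))
    for k in range(n):
        a=y0+k*dy/n; S+=np.array([[np.cos(a),np.sin(a),0],[np.sin(a),-np.cos(a),0],[0,0,-1.]])
    print("%d x"%n,(np.linalg.solve(S,D)/.15).round(3).tolist(),"az %.3f"%(-dy/n/.5))
E
python3 -c "
from h import *
go2(.52,0,.2,1.36)"
```

```text
7 x [0.252, -0.21, 0.03] az -0.305
```

>>> apply_moves:
  plan:
    - [[0.252,-0.21,0.03,0,0,-0.305,1],[0.252,-0.21,0.03,0,0,-0.305,1],[0.252,-0.21,0.03,0,0,-0.305,1],[0.252,-0.21,0.03,0,0,-0.305,1],[0.252,-0.21,0.03,0,0,-0.305,1],[0.252,-0.21,0.03,0,0,-0.305,1],[0.252,-0.21,0.03,0,0,-0.305,1],[0,0,0,0,0,0,1],[0,0,0,0,0,0,1]]

```text
clock: 3.82
tool_pos: [0.5205, -0.0007, 0.1999]
orientation: [3.141, 0.001, 1.36]
contact_force: [-0.1, -1.2, -0.5]
width: 0.0854
grip_force: 0.0
```

Run:
```python
from h import *
s,p,T=wrist(); cv2.imwrite("pics/w2.png",p["pixels"]); print(s["tool_pos"].round(4),s["orientation"].round(3),s["q"].round(2))
for k,X in dict(rp=(.593,.113,.016),sq=(.517,.011,.016),car=(.457,.103,.026),sp=(.451,-.117,.018),wn=(.594,-.136,.028)).items():
    nm={"rp":"round_plate","sq":"square_plate","car":"carousel","sp":"spacer","wn":"wing_nut"}[k]+"_mid"
    print(k,proj(p["mtx"],T,np.array(X)).round(0))
    for d in finder.masks_of(p,nm)[:2]:
        m=d["region"].astype(np.uint8); c=max(cv2.findContours(m,0,1)[0],key=cv2.contourArea)
        e=boxc(c) if len(c)>5 else None; rr=cv2.minAreaRect(c)
        print("  ",round(d["p"],2),np.round(d["bbox"]),np.round(e,1),np.round(rr[2]),np.round(rr[1]),onplane(ray(p["mtx"],T,e),X[2]/2).round(4))
```

```text
[ 0.5205 -0.0007  0.1999] [3.141e+00 1.000e-03 1.360e+00] [ 0.17  0.39 -0.36  1.88  0.17  0.9  -0.49]
rp [366.  56.]
   0.82 [339.  26. 398.  88.] [366.1  56.8] 90.0 [61. 57.] [0.5944 0.1133 0.008 ]
sq [313. 172.]
   0.65 [290. 147. 338. 196.] [311.6 171.4] 88.0 [48. 48.] [0.5151 0.0103 0.008 ]
car [234.  96.]
   0.97 [205.  65. 269. 127.] [236.3  96.3] 27.0 [62. 57.] [0.4566 0.1039 0.013 ]
   0.76 [166.   0. 214.  12.] [186.6 -14.6] 90.0 [12. 47.] [0.4389 0.2083 0.013 ]
sp [282. 285.]
   0.64 [266. 265. 300. 296.] [282.8 280.8] 14.0 [28. 31.] [ 0.4505 -0.1163  0.009 ]
wn [404. 281.]
   0.75 [454. 116. 633. 187.] [550.1 149.4] 70.0 [ 25. 185.] [ 0.7722 -0.0192  0.014 ]
   0.6 [385. 248. 409. 292.] [397.1 271.6] 90.0 [41. 25.] [ 0.5904 -0.1306  0.014 ]
```

View pics/w2.png

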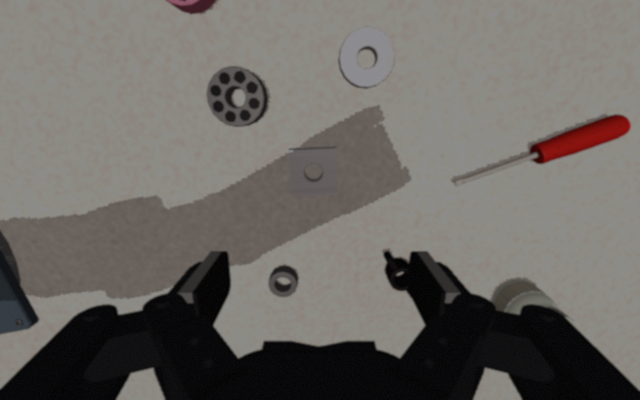

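```bash
cat >> h.py <<'E'
def chain(*w):
    s=readout.sense(); s=dict(tool_pos=np.array(s["tool_pos"]),orientation=np.array(s["orientation"]))
    for q in w:
        yaw=q[3] if len(q)>3 and q[3] is not None else None
        go2(*q[:3],yaw,q[4] if len(q)>4 else None,s)
        s=dict(tool_pos=np.array(q[:3],float),orientation=np.array([0,0,s["orientation"][2] if yaw is None else yaw]))
E
python3 -c "
from h import *
s,p,T=wrist()
for n,uv,z in(('car',(238,97),.026),('rp',(367,58),.016),('sq',(313,172),.016),('sp',(284,281),.018)): print(n,onplane(ray(p['mtx'],T,uv),z).round(4))
chain((.594,.1125,.06),(.594,.1125,-.001,None,3))"
```

```text
car [0.461  0.1023 0.026 ]
rp [0.5935 0.1119 0.016 ]
sq [0.517  0.0117 0.016 ]
sp [ 0.4544 -0.1109  0.018 ]
4 x [0.208, 0.081, 0.233] az -0.000
3 x [0.0, 0.0, 0.136] az -0.000
```

>>> apply_moves:
  plan:
    - [[0.208,0.081,0.233,0,0,0,1],[0.208,0.081,0.233,0,0,0,1],[0.208,0.081,0.233,0,0,0,1],[0.208,0.081,0.233,0,0,0,1],[0,0,0.136,0,0,0,1],[0,0,0.136,0,0,0,1],[0,0,0.136,0,0,0,1],[0,0,0,0,0,0,1],[0,0,0,0,0,0,-1],[0,0,0,0,0,0,-1]]

```text
clock: 5.42
tool_pos: [0.5943, 0.1133, 0.0003]
orientation: [3.14, -0.001, 1.363]
contact_force: [-5.9, -1.7, 17.8]
width: 0.0543
grip_force: 59.6
```

>>> apply_moves:
  plan:
    - [[0,0,0,0,0,0,-1],[0,0,0,0,0,0,-1],[0,0,0,0,0,0,-1]]

```text
clock: 5.8
tool_pos: [0.5943, 0.1133, 0.0005]
orientation: [3.14, -0.001, 1.363]
contact_force: [-1.5, 0.0, 8.6]
width: 0.0539
grip_force: 61.3
```

```bash
python3 -c "
from h import *
s,p,T=wrist(); cv2.imwrite('pics/w3.png',p['pixels']); print(s['tool_pos'].round(4))
chain((.594,.1125,.22,None),(.483,-.325,.22,1.36))"
```

```text
[5.943e-01 1.133e-01 5.000e-04]
5 x [-0.001, -0.0, -0.293] az -0.000
9 x [-0.334, -0.013, -0.0] az 0.001
```

View pics/w3.png

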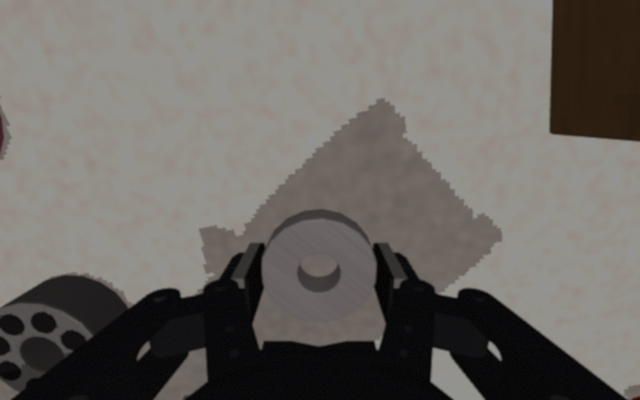

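>>> apply_moves:
  plan:
    - [[0,0,-0.1,0,0,0,-1],[0,0,-0.33,0,0,0,-1],[0,0,-0.33,0,0,0,-1],[0,0,-0.33,0,0,0,-1],[-0.334,-0.013,0,0,0,0,-1],[-0.334,-0.013,0,0,0,0,-1],[-0.334,-0.013,0,0,0,0,-1],[-0.334,-0.013,0,0,0,0,-1],[-0.334,-0.013,0,0,0,0,-1],[-0.334,-0.013,0,0,0,0,-1]]

```text
clock: 7.1
tool_pos: [0.5198, -0.1801, 0.1637]
orientation: [3.14, 0.0, 1.363]
contact_force: [1.0, -0.7, -0.3]
width: 0.0537
grip_force: 63.5
```

>>> apply_moves:
  plan:
    - [[-0.334,-0.013,0,0,0,0,-1],[-0.334,-0.013,0,0,0,0,-1],[-0.334,-0.013,0,0,0,0,-1],[0,0,0,0,0,0,-1],[0,0,0,0,0,0,-1],[0,0,0,0,0,0,-1]]

```text
clock: 7.85
tool_pos: [0.4842, -0.3229, 0.1629]
orientation: [3.141, -0.0, 1.366]
contact_force: [-0.4, 0.1, -1.4]
width: 0.054
grip_force: 63.5
```

```bash
cat >> h.py <<'E'
def crop(p,n,box,f):
    l,t,r,b=box; cv2.imwrite("pics/"+n,cv2.resize(p["pixels"][t:b,l:r],None,fx=f,fy=f,interpolation=cv2.INTER_CUBIC))
E
python3 -c "
from h import *
s,p,T=wrist(); print(s['tool_pos'].round(4),s['orientation'].round(3),s['width'])
print('axis at part top',proj(p['mtx'],np.array(p['mount']),np.array([0,0,-.0155])).round(1))
print('tip,foot',[proj(p['mtx'],T,np.array([.483,-.325,z])).round(1) for z in(.136,.09)])
a=grab_frame('scene');b=grab_frame('side')
A=p['pixels'][120:320,220:420]; B=a['pixels'][230:350,150:270];C=b['pixels'][70:210,370:510]
r=lambda x:cv2.resize(x,(380,380),interpolation=cv2.INTER_CUBIC)
cv2.imwrite('pics/w4.png',np.hstack([r(A),r(C)]))"
```

```text
[ 0.4842 -0.3229  0.1629] [ 3.141 -0.     1.366] 0.0540369605511127
axis at part top [318.4 272.5]
tip,foot [array([317.1, 240.6]), array([317.3, 216. ])]
```

View pics/w4.png

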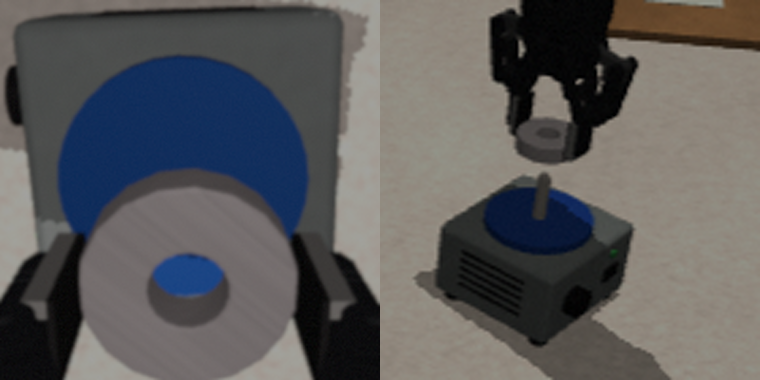

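```bash
python3 -c "
from h import *
s,p,T=wrist()
c=np.vstack(blue(p))[:,0]; print('blue top',c[:,1].min(),'l/r',c[:,0].min(),c[:,0].max())
t=np.linspace(0,2*np.pi,400)
for cx,cy in((.483,-.325),(.483,-.322),(.483,-.328)):
    q=np.array([proj(p['mtx'],T,np.array([cx+.05*np.cos(a),cy+.05*np.sin(a),.09])) for a in t]); print(cx,cy,q[:,1].min().round(1),q[:,0].min().round(1),q[:,0].max().round(1))
go2(.483,-.325,.14)
"
```

```text
blue top 149 l/r 251 381
0.483 -0.325 148.1 250.5 384.3
0.483 -0.322 143.8 249.5 383.7
0.483 -0.328 152.3 251.6 384.9
1 x [-0.011, -0.004, 0.15] az -0.000
```

>>> apply_moves:
  plan:
    - [[-0.02,-0.011,0,0,0,0,-1],[0,0,0.1,0,0,0,-1],[0,0,0.1,0,0,0,-1],[0,0,0.1,0,0,0,-1],[0,0,0.1,0,0,0,-1],[0,0,0.077,0,0,0,-1],[0,0,0,0,0,0,-1],[0,0,0,0,0,0,-1]]

```text
clock: 9.05
tool_pos: [0.4813, -0.327, 0.0905]
orientation: [-3.141, -0.0, 1.363]
contact_force: [0.7, 0.1, -0.7]
width: 0.054
grip_force: 68.1
```

>>> apply_moves:
  plan:
    - [[0,0,0,0,0,0,1],[0,0,0,0,0,0,1],[0,0,0,0,0,0,1],[0,0,-0.2,0,0,0,1],[0,0,-0.3,0,0,0,1],[0.32,0,-0.02,0,0,0,1],[0.32,-0.075,0,0,0,0,1],[0.32,-0.1,0,0,0,0,1],[0.2,-0.1,0,0,0,0,1],[0,0,0,0,0,0,1]]

```text
clock: 10.3
tool_pos: [0.4766, -0.1456, 0.1692]
orientation: [3.142, -0.001, 1.368]
contact_force: [0.8, 0.1, -0.4]
width: 0.0855
grip_force: 0.0
```

```bash
python3 -c "
from h import *
s,p,T=wrist(); print(s['tool_pos'].round(4),s['orientation'].round(3))
crop(p,'w5.png',(140,60,500,320),2.2)
for d in finder.masks_of(p,'spacer_mid')[:2]: print(d['p'],d['bbox'])
b=grab_frame('side'); r=finder.masks_of(b,'round_plate_mid'); print([(round(d['p'],2),d['bbox']) for d in r], proj(*P(b),np.array([.482,-.3255,.098])))
print('pred',proj(p['mtx'],T,np.array([.452,-.116,.018])))
"
```

```text
[ 0.4766 -0.1456  0.1692] [ 3.142e+00 -1.000e-03  1.368e+00]
0.83 [267.2, 146.7, 306.0, 185.8]
[(0.52, [423.2, 144.5, 441.6, 153.6])] [428.541217  146.3305292]
pred [287.63434621 164.59628855]
```

View pics/w5.png

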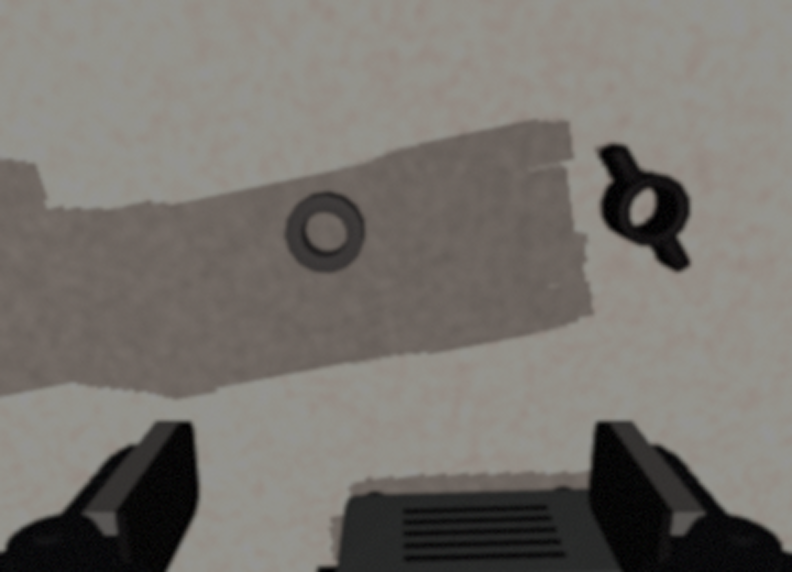

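```bash
python3 -c "
from h import *
s,p,T=wrist()
print('wn',onplane(ray(p['mtx'],T,(433.2,154.1)),.028).round(4),[onplane(ray(p['mtx'],T,(u/2.2+140,v/2.2+60)),.026).round(4) for u,v in((612,155),(678,260))])
chain((.452,-.1165,.06),(.452,-.1165,.003,None,3))"
```

```text
wn [ 0.5892 -0.1372  0.028 ] [array([ 0.5786, -0.1131,  0.026 ]), array([ 0.6015, -0.1636,  0.026 ])]
3 x [0.06, -0.07, 0.242] az -0.000
3 x [0.0, 0.0, 0.127] az -0.000
```

>>> apply_moves:
  plan:
    - [[0.06,-0.07,0.242,0,0,0,1],[0.06,-0.07,0.242,0,0,0,1],[0.06,-0.07,0.242,0,0,0,1],[0,0,0.127,0,0,0,1],[0,0,0.127,0,0,0,1],[0,0,0.127,0,0,0,1],[0,0,0,0,0,0,1],[0,0,0,0,0,0,-1],[0,0,0,0,0,0,-1],[0,0,0,0,0,0,-1]]

```text
clock: 11.8
tool_pos: [0.452, -0.1156, 0.0035]
orientation: [3.14, 0.0, 1.363]
contact_force: [-4.0, 2.4, 26.5]
width: 0.0346
grip_force: 57.1
```

>>> apply_moves:
  plan:
    - [[0,0,0,0,0,0,-1],[0,0,0,0,0,0,-1]]

```text
clock: 12.05
tool_pos: [0.4519, -0.1156, 0.0037]
orientation: [3.14, 0.0, 1.363]
contact_force: [-1.5, 0.5, 12.4]
width: 0.0338
grip_force: 58.4
```

```bash
python3 -c "
from h import *
s=readout.sense(); print(s['tool_pos'].round(4),s['width'])
chain((.452,-.1165,.175,None,3),(.482,-.3255,.175))"
```

```text
[ 0.4519 -0.1156  0.0037] 0.03384728690739147
3 x [-0.002, 0.001, -0.381] az -0.000
4 x [-0.331, 0.121, -0.0] az -0.000
```

>>> apply_moves:
  plan:
    - [[0,0,-0.1,0,0,0,-1],[0,0,-0.35,0,0,0,-1],[0,0,-0.35,0,0,0,-1],[0,0,-0.35,0,0,0,-1],[-0.331,0.121,0,0,0,0,-1],[-0.331,0.121,0,0,0,0,-1],[-0.331,0.121,0,0,0,0,-1],[-0.331,0.121,0,0,0,0,-1],[0,0,0,0,0,0,-1],[0,0,0,0,0,0,-1]]

```text
clock: 13.3
tool_pos: [0.4814, -0.324, 0.1751]
orientation: [-3.141, -0.001, 1.363]
contact_force: [-0.9, 0.5, -0.1]
width: 0.0339
grip_force: 59.8
```

```bash
python3 -c "
from h import *
s,p,T=wrist(); print(s['tool_pos'].round(4),s['orientation'].round(3),s['width'])
print('axis at part top',proj(p['mtx'],np.array(p['mount']),np.array([0,0,-.0145])).round(1))
b=grab_frame('side');A=p['pixels'][120:320,220:420];C=b['pixels'][70:210,370:510]
c=np.vstack(blue(p))[:,0]; print('blue top',c[:,1].min(),'l/r',c[:,0].min(),c[:,0].max())
t=np.linspace(0,2*np.pi,400)
q=np.array([proj(p['mtx'],T,np.array([.482+.05*np.cos(a),-.3255+.05*np.sin(a),.09])) for a in t]); print(q[:,1].min().round(1),q[:,0].min().round(1),q[:,0].max().round(1))
r=lambda x:cv2.resize(x,(380,380),interpolation=cv2.INTER_CUBIC)
cv2.imwrite('pics/w6.png',np.hstack([r(A),r(C)]))
go2(.482,-.3255,.1107)"
```

```text
[ 0.4814 -0.324   0.1751] [-3.141e+00 -1.000e-03  1.363e+00] 0.03394980147587781
axis at part top [318.4 271.4]
blue top 146 l/r 257 381
145.7 256.1 383.1
2 x [-0.007, 0.002, 0.216] az -0.000
```

View pics/w6.png

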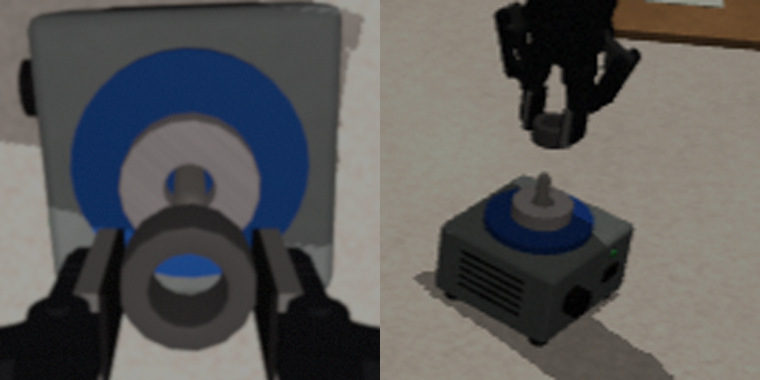

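>>> apply_moves:
  plan:
    - [[-0.009,0.004,0,0,0,0,-1],[0,0,0.1,0,0,0,-1],[0,0,0.1,0,0,0,-1],[0,0,0.1,0,0,0,-1],[0,0,0.1,0,0,0,-1],[0,0,0.033,0,0,0,-1],[0,0,0,0,0,0,-1],[0,0,0,0,0,0,-1]]

```text
clock: 14.4
tool_pos: [0.4821, -0.3261, 0.1102]
orientation: [3.141, -0.0, 1.363]
contact_force: [0.4, -0.1, -1.1]
width: 0.0342
grip_force: 59.8
```

```bash
python3 -c "
from h import *
s=readout.sense(); print(s['tool_pos'].round(4),s['contact_force'])
chain((.482,-.3255,.19,None,2),(.46,.0,.17),(.46,.06,.14,None))"
```

```text
[ 0.4821 -0.3261  0.1102] [ 0.35028357 -0.12292831 -1.14858704]
2 x [0.002, -0.001, -0.266] az -0.000
7 x [0.299, -0.084, 0.019] az -0.000
2 x [0.196, -0.041, 0.1] az -0.000
```

Release, lift, and fly to the carousel.

>>> apply_moves:
  plan:
    - [[0,0,0,0,0,0,1],[0,0,0,0,0,0,1],[0,0,0,0,0,0,1],[0,0,0,0,0,0,1],[0,0,-0.266,0,0,0,1],[0,0,-0.266,0,0,0,1],[0.299,-0.084,0.019,0,0,0,1],[0.299,-0.084,0.019,0,0,0,1],[0.299,-0.084,0.019,0,0,0,1],[0.299,-0.084,0.019,0,0,0,1]]

```text
clock: 15.65
tool_pos: [0.4695, -0.1387, 0.1788]
orientation: [3.141, -0.0, 1.363]
contact_force: [0.1, 0.4, 0.5]
width: 0.086
grip_force: 0.0
```

>>> apply_moves:
  plan:
    - [[0.299,-0.084,0.019,0,0,0,1],[0.299,-0.084,0.019,0,0,0,1],[0.299,-0.084,0.019,0,0,0,1],[0.196,-0.041,0.1,0,0,0,1],[0.196,-0.041,0.1,0,0,0,1],[0,0,0,0,0,0,1],[0,0,0,0,0,0,1]]

```text
clock: 16.52
tool_pos: [0.4605, 0.0589, 0.1402]
orientation: [-3.142, 0.0, 1.363]
contact_force: [-0.0, 0.8, -0.3]
width: 0.0855
grip_force: 0.0
```

```bash
python3 -c "
from h import *
s,p,T=wrist(); print(s['tool_pos'].round(4),s['orientation'].round(3))
for d in finder.masks_of(p,'carousel_mid')[:2]:
    m=d['region'].astype(np.uint8); c=max(cv2.findContours(m,0,1)[0],key=cv2.contourArea)
    e=boxc(c); print(round(d['p'],2),d['bbox'],np.round(e),onplane(ray(p['mtx'],T,e),.013).round(4),p['pixels'][d['region']].mean(0).round())
print('pred top',[proj(p['mtx'],T,np.array([.4585,.103,z])).round(1) for z in(.013,.026)])
crop(p,'w7.png',(160,60,460,300),2.2)
chain((.459,.103,.075),(.459,.103,.003,None,3))"
```

```text
[0.4605 0.0589 0.1402] [-3.142  0.     1.363]
0.95 [208.4, 0.0, 288.8, 53.3] [249.   7.] [0.4385 0.2186 0.013 ] [71. 61. 93.]
0.69 [270.0, 113.6, 340.4, 184.1] [304. 148.] [0.457  0.1028 0.013 ] [56. 57. 60.]
pred top [array([305.9, 147.7]), array([305.3, 149.3])]
2 x [0.144, -0.036, 0.218] az -0.000
3 x [0.0, 0.0, 0.16] az -0.000
```

View pics/w7.png

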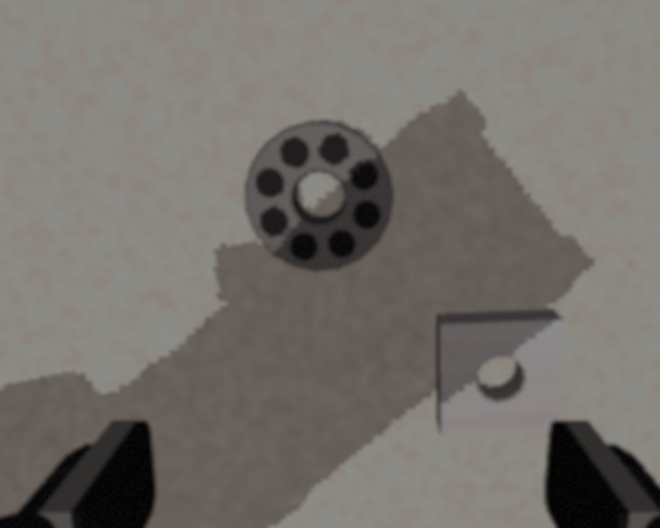

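>>> apply_moves:
  plan:
    - [[0.144,-0.036,0.218,0,0,0,1],[0.144,-0.036,0.218,0,0,0,1],[0,0,0.16,0,0,0,1],[0,0,0.16,0,0,0,1],[0,0,0.16,0,0,0,1],[0,0,0,0,0,0,1],[0,0,0,0,0,0,-1],[0,0,0,0,0,0,-1],[0,0,0,0,0,0,-1],[0,0,0,0,0,0,-1]]

```text
clock: 17.88
tool_pos: [0.4595, 0.1037, 0.0044]
orientation: [3.139, -0.001, 1.363]
contact_force: [-2.9, -2.0, 14.0]
width: 0.0569
grip_force: 60.8
```

```bash
python3 -c "
from h import *
s=readout.sense(); print(s['tool_pos'].round(4),s['width'])
chain((.459,.103,.2,None,4),(.482,-.3255,.2))"
```

```text
[0.4595 0.1037 0.0044] 0.05693275031254513
4 x [-0.001, -0.001, -0.326] az -0.000
8 x [-0.345, 0.093, -0.0] az -0.000
```

>>> apply_moves:
  plan:
    - [[0,0,-0.1,0,0,0,-1],[0,0,-0.3,0,0,0,-1],[0,0,-0.3,0,0,0,-1],[0,0,-0.3,0,0,0,-1],[0,0,-0.3,0,0,0,-1],[-0.345,0.093,0,0,0,0,-1],[-0.345,0.093,0,0,0,0,-1],[-0.345,0.093,0,0,0,0,-1],[-0.345,0.093,0,0,0,0,-1],[-0.345,0.093,0,0,0,0,-1]]

```text
clock: 19.12
tool_pos: [0.4735, -0.1655, 0.1989]
orientation: [3.14, 0.0, 1.363]
contact_force: [0.5, 0.0, -0.6]
width: 0.0565
grip_force: 64.1
```

>>> apply_moves:
  plan:
    - [[-0.345,0.093,0,0,0,0,-1],[-0.345,0.093,0,0,0,0,-1],[-0.345,0.093,0,0,0,0,-1],[0,0,0,0,0,0,-1],[0,0,0,0,0,0,-1],[0,0,0,0,0,0,-1]]

```text
clock: 19.88
tool_pos: [0.4829, -0.3227, 0.1982]
orientation: [3.141, -0.0, 1.365]
contact_force: [-1.0, 0.3, -0.6]
width: 0.0568
grip_force: 64.2
```

```bash
python3 -c "
from h import *
s,p,T=wrist(); print(s['tool_pos'].round(4),s['orientation'].round(3),s['width'])
print('axis at part top',proj(p['mtx'],np.array(p['mount']),np.array([0,0,-.0218])).round(1))
b=grab_frame('side');A=p['pixels'][120:320,220:420];C=b['pixels'][70:210,370:510]
c=np.vstack(blue(p))[:,0]; print('blue top',c[:,1].min(),'l/r',c[:,0].min(),c[:,0].max())
t=np.linspace(0,2*np.pi,400)
q=np.array([proj(p['mtx'],T,np.array([.482+.05*np.cos(a),-.3255+.05*np.sin(a),.09])) for a in t]); print(q[:,1].min().round(1),q[:,0].min().round(1),q[:,0].max().round(1))
r=lambda x:cv2.resize(x,(380,380),interpolation=cv2.INTER_CUBIC)
cv2.imwrite('pics/w8.png',np.hstack([r(A),r(C)]))
go2(.482,-.3255,.1285)"
```

```text
[ 0.4829 -0.3227  0.1982] [ 3.141 -0.     1.365] 0.05679003552979199
axis at part top [318.4 279.6]
blue top 145 l/r 261 374
144.8 260.0 375.9
2 x [-0.009, -0.001, 0.232] az -0.000
```

View pics/w8.png

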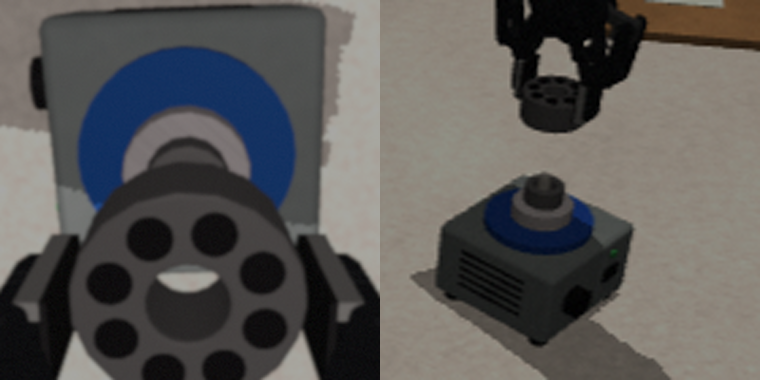

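>>> apply_moves:
  plan:
    - [[-0.018,-0.002,0,0,0,0,-1],[0,0,0.1,0,0,0,-1],[0,0,0.1,0,0,0,-1],[0,0,0.1,0,0,0,-1],[0,0,0.1,0,0,0,-1],[0,0,0.063,0,0,0,-1],[0,0,0,0,0,0,-1],[0,0,0,0,0,0,-1]]

```text
clock: 20.98
tool_pos: [0.4817, -0.3267, 0.1285]
orientation: [-3.142, 0.0, 1.363]
contact_force: [-1.9, 1.4, 5.1]
width: 0.0565
grip_force: 64.8
```

```bash
python3 -c "
from h import *
s=readout.sense(); print(s['tool_pos'].round(4),s['contact_force'])
chain((.482,-.3255,.2,None,2),(.517,.011,.14,1.35),(.517,.011,.0))"
```

```text
[ 0.4817 -0.3267  0.1285] [-1.85073758  1.39095276  5.14017359]
2 x [0.004, 0.0, -0.238] az -0.000
7 x [0.32, -0.035, 0.057] az 0.004
3 x [0.0, 0.0, 0.311] az -0.000
```

>>> apply_moves:
  plan:
    - [[0,0,0,0,0,0,1],[0,0,0,0,0,0,1],[0,0,0,0,0,0,1],[0,0,0,0,0,0,1],[0,0,-0.238,0,0,0,1],[0,0,-0.238,0,0,0,1],[0.32,-0.035,0.057,0,0,0,1],[0.32,-0.035,0.057,0,0,0,1],[0.32,-0.035,0.057,0,0,0,1],[0.32,-0.035,0.057,0,0,0,1]]

```text
clock: 22.22
tool_pos: [0.5009, -0.1332, 0.1653]
orientation: [3.141, -0.0, 1.363]
contact_force: [0.9, 0.6, 0.1]
width: 0.0853
grip_force: 0.0
```

>>> apply_moves:
  plan:
    - [[0.32,-0.035,0.057,0,0,0,1],[0.32,-0.035,0.057,0,0,0,1],[0.32,-0.035,0.057,0,0,0,1],[0,0,0,0,0,0,1],[0,0,0,0,0,0,1]]

```text
clock: 22.85
tool_pos: [0.515, 0.009, 0.1398]
orientation: [-3.141, 0.001, 1.363]
contact_force: [-0.3, -1.3, -0.2]
width: 0.0854
grip_force: 0.0
```

```bash
python3 -c "
from h import *
s,p,T=wrist(); print(s['tool_pos'].round(4),s['orientation'].round(3))
for d in finder.masks_of(p,'square_plate_mid')[:1]:
    m=d['region'].astype(np.uint8); c=max(cv2.findContours(m,0,1)[0],key=cv2.contourArea)
    print(round(d['p'],2),cv2.minAreaRect(c),'pred',proj(p['mtx'],T,np.array([.517,.011,.016])).round(1))
b=grab_frame('side');A=p['pixels'][100:300,220:420];C=b['pixels'][70:210,370:510]
r=lambda x:cv2.resize(x,(380,380),interpolation=cv2.INTER_CUBIC)
cv2.imwrite('pics/w9.png',np.hstack([r(A),r(C)]))
chain((.517,.011,.001))"
```

```text
[0.515  0.009  0.1398] [-3.141e+00  1.000e-03  1.363e+00]
0.81 ((319.9283447265625, 191.63735961914062), (57.76498794555664, 58.149314880371094), 87.79740142822266) pred [320.1 192.9]
3 x [0.007, 0.003, 0.309] az -0.000
```

View pics/w9.png

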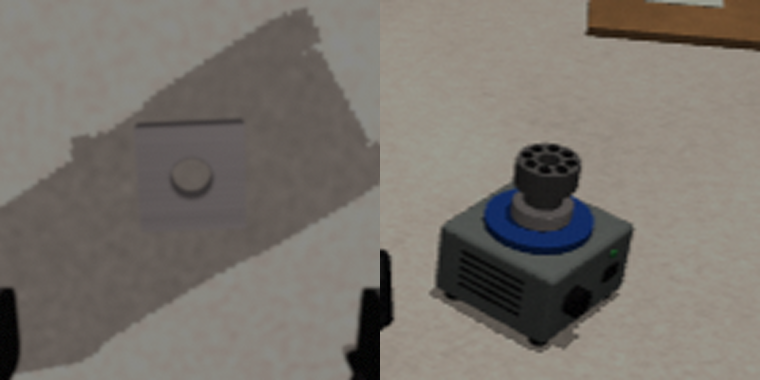

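>>> apply_moves:
  plan:
    - [[0.007,0.003,0.309,0,0,-0.06,1],[0.007,0.003,0.309,0,0,0,1],[0.007,0.003,0.309,0,0,0,1],[0,0,0,0,0,0,1],[0,0,0,0,0,0,-1],[0,0,0,0,0,0,-1],[0,0,0,0,0,0,-1],[0,0,0,0,0,0,-1],[0,0,0,0,0,0,-1]]

```text
clock: 24.12
tool_pos: [0.5183, 0.0121, 0.003]
orientation: [3.138, -0.0, 1.393]
contact_force: [-1.0, -1.3, 9.6]
width: 0.0502
grip_force: 61.6
```

```bash
python3 -c "
from h import *
s=readout.sense(); print(s['tool_pos'].round(4),s['width'],s['orientation'])
chain((.517,.011,.17,None,4),(.5185,.361,.17))"
```

```text
[0.5183 0.0121 0.003 ] 0.05018510693411004 [ 3.13805324e+00 -4.89172458e-04  1.39266086e+00]
4 x [-0.002, -0.002, -0.278] az -0.000
7 x [0.328, -0.058, -0.0] az -0.000
```

>>> apply_moves:
  plan:
    - [[0,0,-0.1,0,0,0,-1],[0,0,-0.32,0,0,0,-1],[0,0,-0.32,0,0,0,-1],[0,0,-0.35,0,0,0,-1],[0.32,-0.058,0,0,0,0,-1],[0.32,-0.058,0,0,0,0,-1],[0.32,-0.058,0,0,0,0,-1],[0.32,-0.058,0,0,0,0,-1],[0.32,-0.058,0,0,0,0,-1],[0.32,-0.058,0,0,0,0,-1]]

```text
clock: 25.38
tool_pos: [0.5163, 0.3065, 0.1662]
orientation: [3.14, -0.001, 1.393]
contact_force: [0.2, 0.4, -0.1]
width: 0.0501
grip_force: 63.3
```

>>> apply_moves:
  plan:
    - [[0.32,-0.058,0,0,0,0,-1],[0,0,0,0,0,0,-1],[0,0,0,0,0,0,-1],[0,0,0,0,0,0,-1]]

```text
clock: 25.88
tool_pos: [0.5169, 0.3522, 0.165]
orientation: [3.141, 0.0, 1.391]
contact_force: [0.8, -0.4, -0.7]
width: 0.0503
grip_force: 63.2
```

```bash
python3 -c "
from h import *
s,p,T=wrist(); print(s['tool_pos'].round(4),s['orientation'].round(3),s['width'])
print('axis at part top',proj(p['mtx'],np.array(p['mount']),np.array([0,0,-.013])).round(1))
print('tip,foot',[proj(p['mtx'],T,np.array([.5185,.361,z])).round(1) for z in(.114,.09)], proj(p['mtx'],T,np.array([.5235,.361,.09])), proj(p['mtx'],T,np.array([.5185,.366,.09])))
cv2.imwrite('pics/w10.png',p['pixels'])
c=np.vstack(blue(p)); print(cv2.minAreaRect(c))"
```

```text
[0.5169 0.3522 0.165 ] [3.141 0.    1.391] 0.05030355866593659
axis at part top [318.4 269.8]
tip,foot [array([318.3, 210.6]), array([318.3, 200.7])] [324.89700769 199.57814909] [317.09773352 194.36214404]
((321.46405029296875, 187.3985595703125), (133.49327087402344, 112.5100326538086), 2.290609836578369)
```

View pics/w10.png

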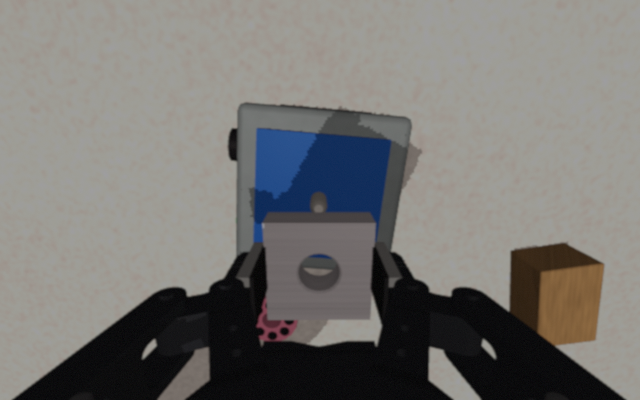

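```bash
python3 -c "
from h import *
s,p,T=wrist()
c=max(blue(p),key=cv2.contourArea)[:,0].astype(float)
m=np.zeros((400,640),np.uint8)
for k in blue(p): cv2.drawContours(m,[k],-1,255,-1)
m=cv2.morphologyEx(m,cv2.MORPH_CLOSE,np.ones((5,5)))
xs=np.arange(275,380); ys=np.array([np.argmax(m[:,x]>0) for x in xs]); a=np.polyfit(xs,ys-.5,1)
vs=np.arange(150,205); L=np.polyfit(vs,[np.argmax(m[v]>0)-.5 for v in vs],1); R=np.polyfit(vs,[639.5-np.argmax(m[v][::-1]>0) for v in vs],1)
def X(S):
    u=(S[0]*a[1]+S[1])/(1-S[0]*a[0]); return u,np.polyval(a,u)
w=[onplane(ray(p['mtx'],T,X(S)),.09) for S in(L,R)]; d=w[1]-w[0]; n=np.array([d[1],-d[0],0])/np.linalg.norm(d)
mid=(w[0]+w[1])/2; print(X(L),X(R),np.linalg.norm(d),mid+.048*n,mid-.048*n)
for q in((.519,.3635),(.5185,.361)): print(q,[proj(p['mtx'],T,np.array([*q,z])).round(1) for z in(.114,.09)])
crop(p,'w11.png',(270,170,370,240),7)
go2(.519,.3635,.165)
"
```

```text
(np.float64(256.5711272827095), np.float64(128.09371984882497)) (np.float64(390.6233531718599), np.float64(139.8340599308439)) 0.09442774922895711 [0.51853728 0.36198886 0.09      ] [0.54371105 0.45462946 0.09      ]
(0.519, 0.3635) [array([318.4, 207.1]), array([318.4, 197.6])]
(0.5185, 0.361) [array([318.4, 210.7]), array([318.4, 200.9])]
1 x [0.075, 0.001, -0.002] az -0.000
```

View pics/w11.png

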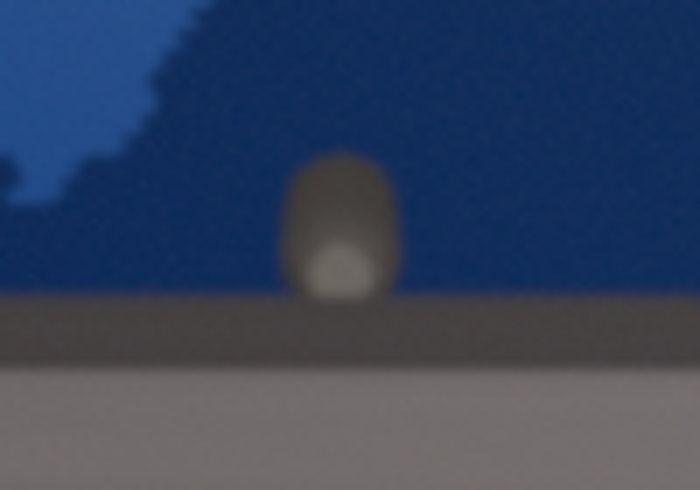

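>>> apply_moves:
  plan:
    - [[0.066,0,0,0,0,0,-1],[0,0,0.1,0,0,0,-1],[0,0,0.1,0,0,0,-1],[0,0,0.1,0,0,0,-1],[0,0,0.1,0,0,0,-1],[0,0,0.083,0,0,0,-1],[0,0,0,0,0,0,-1],[0,0,0,0,0,0,-1]]

```text
clock: 26.98
tool_pos: [0.5181, 0.3636, 0.0914]
orientation: [-3.141, 0.0, 1.393]
contact_force: [-0.4, 1.0, -0.7]
width: 0.0502
grip_force: 69.6
```

```bash
python3 -c "
from h import *
s=readout.sense(); print(s['tool_pos'].round(4),s['contact_force'].round(1))
chain((.519,.362,.17,None,2),(.5895,-.1365,.14,1.98))"
```

```text
[0.5181 0.3636 0.0914] [-0.4  1.  -0.7]
2 x [-0.005, 0.004, -0.262] az -0.000
10 x [-0.34, 0.018, 0.02] az -0.117
```

>>> apply_moves:
  plan:
    - [[0,0,0,0,0,0,1],[0,0,0,0,0,0,1],[0,0,0,0,0,0,1],[0,0,-0.262,0,0,0,1],[0,0,-0.262,0,0,0,1],[-0.34,0.018,0.02,0,0,-0.117,1],[-0.34,0.018,0.02,0,0,-0.117,1],[-0.34,0.018,0.02,0,0,-0.117,1],[-0.34,0.018,0.02,0,0,-0.117,1],[-0.34,0.018,0.02,0,0,-0.117,1]]

```text
clock: 28.22
tool_pos: [0.5161, 0.1075, 0.1556]
orientation: [3.141, 0.0, 1.688]
contact_force: [2.3, -0.7, -0.0]
width: 0.0854
grip_force: 0.0
```

>>> apply_moves:
  plan:
    - [[-0.34,0.018,0.02,0,0,-0.117,1],[-0.34,0.018,0.02,0,0,-0.117,1],[-0.34,0.018,0.02,0,0,-0.117,1],[-0.34,0.018,0.02,0,0,-0.117,1],[-0.34,0.018,0.02,0,0,-0.117,1],[0,0,0,0,0,0,1],[0,0,0,0,0,0,1]]

```text
clock: 29.1
tool_pos: [0.5875, -0.1345, 0.1403]
orientation: [3.142, -0.001, 1.978]
contact_force: [0.2, 0.8, -0.3]
width: 0.0854
grip_force: 0.0
```

```bash
python3 -c "
from h import *
s,p,T=wrist(); print(s['tool_pos'].round(4),s['orientation'].round(3))
print('pred',proj(p['mtx'],T,np.array([.5895,-.1365,.028])).round(1))
b=grab_frame('side');A=p['pixels'][100:300,220:420];C=b['pixels'][260:400,150:290]
r=lambda x:cv2.resize(x,(380,380),interpolation=cv2.INTER_CUBIC)
cv2.imwrite('pics/w12.png',np.hstack([r(A),r(C)]))
print('side pred',proj(*P(b),np.array([.5187,.362,.106])))
"
```

```text
[ 0.5875 -0.1345  0.1403] [ 3.142e+00 -1.000e-03  1.978e+00]
pred [319.4 201.6]
side pred [220.34923547 323.40998216]
```

View pics/w12.png

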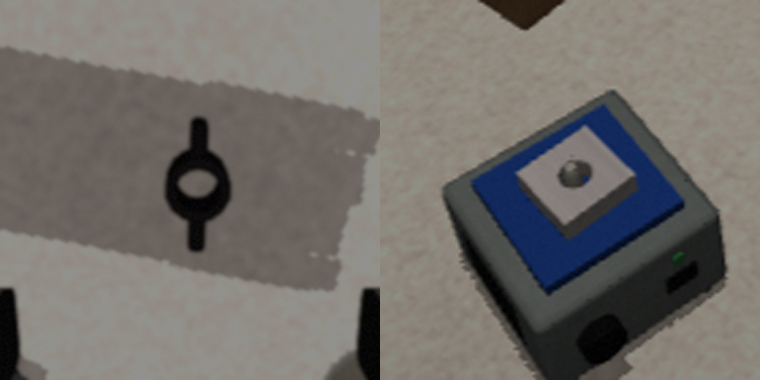

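>>> apply_moves:
  plan:
    - [[0,0.029,0,0,0,0.04,1],[0,0,0.303,0,0,0,1],[0,0,0.303,0,0,0,1],[0,0,0.303,0,0,0,1],[0,0,0,0,0,0,1],[0,0,0,0,0,0,-1],[0,0,0,0,0,0,-1],[0,0,0,0,0,0,-1],[0,0,0,0,0,0,-1],[0,0,0,0,0,0,-1]]

```text
clock: 30.45
tool_pos: [0.5926, -0.1336, 0.0057]
orientation: [3.14, 0.002, 1.958]
contact_force: [-1.7, 0.0, 8.8]
width: 0.0294
grip_force: 58.9
```

```bash
python3 -c "
from h import *
s=readout.sense(); print(s['tool_pos'].round(4),s['width'],s['orientation'])
x,y,z=s['tool_pos']
chain((x,y,.19,None,4),(.5187,.352,.19))"
```

```text
[ 0.5926 -0.1336  0.0057] 0.029409675044375982 [3.13970437e+00 1.52594230e-03 1.95795276e+00]
4 x [0.0, 0.0, -0.307] az -0.000
10 x [0.318, 0.077, -0.0] az -0.000
```

>>> apply_moves:
  plan:
    - [[0,0,-0.1,0,0,0,-1],[0,0,-0.3,0,0,0,-1],[0,0,-0.36,0,0,0,-1],[0,0,-0.36,0,0,0,-1],[0.318,0.077,0,0,0,0,-1],[0.318,0.077,0,0,0,0,-1],[0.318,0.077,0,0,0,0,-1],[0.318,0.077,0,0,0,0,-1],[0.318,0.077,0,0,0,0,-1],[0.318,0.077,0,0,0,0,-1]]

```text
clock: 31.7
tool_pos: [0.5473, 0.1593, 0.1733]
orientation: [3.141, 0.0, 1.958]
contact_force: [1.6, 1.0, -0.2]
width: 0.0299
grip_force: 59.5
```

>>> apply_moves:
  plan:
    - [[0.318,0.077,0,0,0,0,-1],[0.318,0.077,0,0,0,0,-1],[0.318,0.077,0,0,0,0,-1],[0.318,0.077,0,0,0,0,-1],[0,0,0,0,0,0,-1],[0,0,0,0,0,0,-1],[0,0,0,0,0,0,-1]]

```text
clock: 32.58
tool_pos: [0.5191, 0.3503, 0.1724]
orientation: [3.141, 0.001, 1.956]
contact_force: [-0.2, -0.4, -0.1]
width: 0.0296
grip_force: 59.4
```

```bash
python3 -c "
from h import *
s,p,T=wrist(); print(s['tool_pos'].round(4),s['orientation'].round(3),s['width'])
print('axis at part top',proj(p['mtx'],np.array(p['mount']),np.array([0,0,-.023])).round(1))
print('tip,platehole',[proj(p['mtx'],T,np.array([.5187,.362,z])).round(1) for z in(.114,.106)])
crop(p,'w13.png',(220,120,420,320),2.9)
go2(.5187,.362,.1115)"
```

```text
[0.5191 0.3503 0.1724] [3.141e+00 1.000e-03 1.956e+00] 0.029556873977268333
axis at part top [318.1 280.7]
tip,platehole [array([324.1, 204.1]), array([323.9, 200.9])]
2 x [0.036, 0.013, 0.203] az -0.000
```

View pics/w13.png

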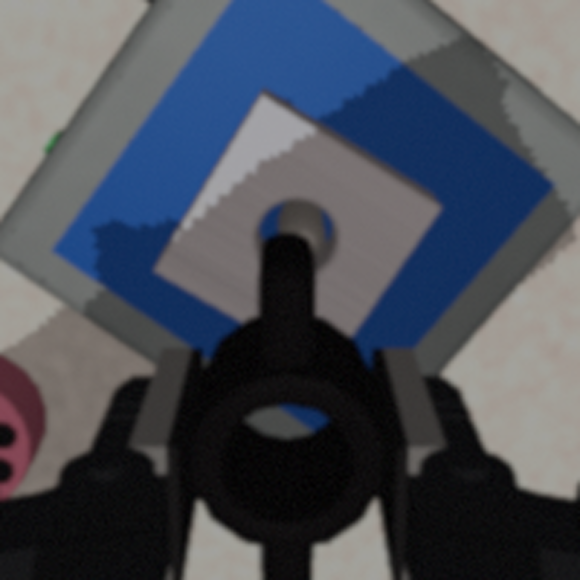

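>>> apply_moves:
  plan:
    - [[0.069,0.02,0,0,0,0,-1],[0,0,0.1,0,0,0,-1],[0,0,0.1,0,0,0,-1],[0,0,0.1,0,0,0,-1],[0,0,0.1,0,0,0,-1],[0,0,0.01,0,0,0,-1],[0,0,0,0,0,0,-1],[0,0,0,0,0,0,-1]]

```text
clock: 33.62
tool_pos: [0.5175, 0.3627, 0.1105]
orientation: [3.141, 0.0, 1.958]
contact_force: [0.4, -0.6, 4.6]
width: 0.0297
grip_force: 62.8
```

Contact at the expected height. I'll release, lift and back away for a check.

>>> apply_moves:
  plan:
    - [[0,0,0,0,0,0,1],[0,0,0,0,0,0,1],[0,0,0,0,0,0,1],[0,0,0,0,0,0,1],[0,0,-0.2,0,0,0,1],[0,0,-0.35,0,0,0,1],[-0.3,0,-0.2,0,0,0,1],[-0.3,0,0,0,0,0,1],[-0.3,0,0,0,0,0,1],[0,0,0,0,0,0,1]]

```text
clock: 34.88
tool_pos: [0.5703, 0.2327, 0.2227]
orientation: [-3.141, 0.003, 1.952]
contact_force: [0.1, 0.7, 1.2]
width: 0.0855
grip_force: 0.0
```

```bash
python3 -c "
from h import *
a=grab_frame('scene');b=grab_frame('side')
r=lambda x:cv2.resize(x,(390,290),interpolation=cv2.INTER_CUBIC)
A=a['pixels'];B=b['pixels']
cv2.imwrite('pics/f.png',np.vstack([np.hstack([r(A[40:140,295:430]),r(B[280:400,140:302])]),np.hstack([r(A[245:345,150:285]),r(B[90:210,355:517])])]))
for n,X in dict(wn=(.5185,.362,.134),car=(.482,-.3255,.15)).items():
  for q in(a,b): print(n,proj(*P(q),np.array(X)).round(1),[(round(d['p'],2),np.round(d['bbox'])) for d in finder.masks_of(q,{'wn':'wing_nut_mid','car':'carousel_mid'}[n])[:3]])
"
```

```text
wn [362.6  67.1] [(0.43, array([356.,  65., 370.,  80.]))]
wn [217.9 313. ] [(0.83, array([210., 301., 229., 338.])), (0.71, array([201., 311., 245., 345.])), (0.52, array([420., 126., 443., 142.]))]
car [204.6 281.6] [(0.77, array([302., 118., 321., 134.])), (0.62, array([190., 270., 222., 301.])), (0.33, array([346.,  70., 374.,  90.]))]
car [431.3 128.3] [(0.93, array([296., 306., 329., 340.]))]
```

View pics/f.png

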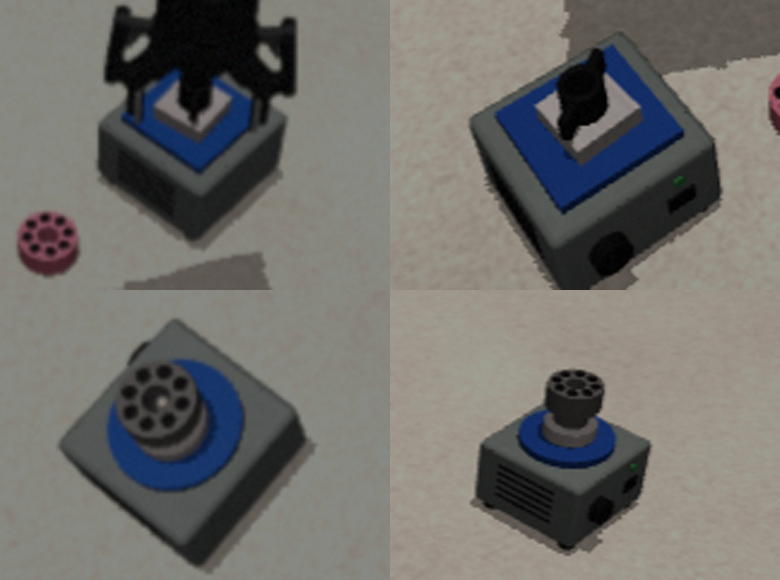

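```bash
python3 -c "
from h import *
print(robot.close_job())"
```

```text
the job is handed in; nothing more can be done
None
```

I put all five parts on their spindles in the required order and handed the job in at about 35 s. The last camera views show both stacks level and fully down, but the hand-in returned no verdict.

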